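# Fold out the wall hook and hang up the tape roll

## Task

Swing the blue folding hook fully out from the small upright white wall plate, so that it stands straight out from the plate. Then take the roll of tan paper tape out of its grey cradle and hang it on the hook by its hole. Leave the black rubber ring lying where it is.

Things in the scene. Friction and masses are not known exactly. Their poses are not given: they have to be found in the camera images.
- hook (a joint): blue hook on an upright hinge pin on a fixed white plate 100 mm wide, 170 high, 12 thick. 0 = folded along the plate's front (bar axis 16 mm before the face), the last 36 mm of bar sticking out past the plate's side edge, free front and back; 1.571 (stop) = straight out, towards the robot. It turns clockwise seen from above. Light friction (0.06 N m) holds it where left. Starts at 0 to 0.2 rad.
- hook_bar (a point): on the axis of the hook's level round bar (10 mm thick), 70 mm from the hinge pin, 140 mm above the worktop. Axes turn with the hook: -y along the bar from the pin to the free end, z up, -x away from the plate while folded. The bar ends 131 mm from the pin in a short upturn, whose top is 13 mm above the bar's axis.
- roll_center (a point): centre of the roll of tan paper tape: 82 mm outside, hole 40 mm, 19 mm thick, 60 g. z = its axis, level at the start: it stands on edge in a slot of a fixed grey cradle, centre 49 mm above the worktop, cradle sides 36 mm high; it lifts straight out. The tape is 21 mm deep from rim to hole: fingers that reach lower, right above the centre, block the hole.
- lid_ring: black rubber ring lying flat, 98 mm across, 26 mm high, origin at the centre of its underside. Not to be hung: leave it alone.
There are look-alikes about, which are no part of the job. What is shaped like the part that bears roll_center but orange or red is not meant.

How it is judged:
On the way:
1. the hook is swung out (at least 1.35 rad) (value of joint hook above 1.35 rad), for 0.2 s.
At the end, for the whole second after the job is handed in: the hook stands out at 1.35 rad or more, and the tape roll hangs at rest on its bar by the hole: roll centre 7 to 25 mm below the bar's axis, within 12 mm of it sideways and 55 mm either way along the bar from the hook_bar point, roll axis within 0.45 rad of the bar (value of joint hook above 1.35 rad and y of roll_center in the frame of hook_bar between -0.055 and 0.055 m and x of roll_center in the frame of hook_bar between -0.012 and 0.012 m and z of roll_center in the frame of hook_bar between -0.025 and -0.007 m and angle between the z axis of roll_center and the y axis of hook_bar, either way round below 0.45 rad and linear speed of tape_roll below 0.03 m/s); the robot touches nothing.
It fails at once if the black rubber ring was moved by more than 30 mm (distance of lid_ring from where it was at the start of the episode above 0.03 m).
It also fails if it takes over 58 s, if anything falls off the work surface, if the arm or the gripper's body presses on something with over 40 N, if the wrist force passes 120 N, or if a joint passes its speed limit or range.

## Robot

A 6-joint arm with a two-finger parallel gripper is mounted at the origin on the work surface; the furniture and walls round the work are solid. World frame = base frame: x ahead of the robot, y to its left, z up, the work surface at z = 0. Lengths are in m, angles in rad, forces in N, time in s.
With the tool pointing down it reaches from about 0.25 to 0.725 m from the base axis. Payload 4 kg.
Tool frame: the origin (TCP) lies on the centre line of the jaws, within the pads' length; the fingertips stand ahead of it and the grasp point (between the pads) lies 11 mm behind it (bot.tip_extent is the z of the fingertips in the tool frame, in m); z points along the fingers, y is the direction in which the jaws open and shut (so a half turn about z gives the same grasp; the last joint's range is limited). The gripper opens to 85 mm and grips with 20 to 120 N. Pads are 22 mm wide; open, the fingers measure 114 mm over their backs; the gripper's body (76 mm by 85 mm) begins 54 mm behind the grasp point. The pads swing forward as they close: fully open they stand 13 mm farther back than shut.
Start: joints at [1.343, 0.241, 0.005, 1.335, 0, 1.571], TCP at [0.113, 0.487, 0.239] pointing down, gripper open.
Joint ranges: [-2.72, 2.72], [-1.05, 1.87], [-1.09, 1.28], [-1.99, 2.15], [-1.42, 1.44], [-3.14, 3.14]. Speed limits (rad/s): [2.79, 2.79, 3.14, 3.14, 3.14, 3.14].

## Interface

Orientations are given as a unit quaternion [x, y, z, w].
In Python, from workcell import bot gives the robot as it stands.
- The arm moves only by the shell command python3 -m jog 'ROWS'. ROWS is JSON, a list that holds one entry, the list of rows, each a list of 7 numbers: the shift along the world's x, y, z in m, then the turn, a rotation vector about the world's x, y, z in degrees, then the closure in counts, from 0 (fully open) to 255 (shut). In form: [[[tx, ty, tz, ax, ay, az, fingers], ...]]. A call has 1 to 10 rows; each row is the pose to reach, as a shift and turn from the pose commanded when the call began; what a row does not reach only later rows make up. A row lasts 1/12 s, in which the tool goes at most 41.7 mm and 7.16 degrees, less where a joint would pass 70% of its speed; a pose out of reach is approached as far as the arm can. A call with a gripper value outside its range is refused whole. The fingers move at their own pace and stop on an object; the grip force is fixed at half the most. Time passes only in rows, so rows that repeat a pose let the fingers close. It gives the time, the measured TCP pose, the force and the opening at its end, in the units of the state.
- bot.get_obs(): the state, without advancing time (a new reading comes with each control period).
- bot.camera(name): name is "side" or "top"; returns the picture (480x640x3 uint8, blue, green, red); there is no depth.
- bot.camera_model(name): a dict with "K" (3x3 intrinsics, pixels), "T" (4x4, takes a point from camera to world coordinates). Camera axes: x right, y down, z forward; pixel columns grow to the right and rows downward; lengths in m; the calibration is good to about 2 mm. A picture is of the moment at which its call begins. camera_model takes no time and is no camera call.
- bot.job_done(): hands the job in, once; it reports no verdict.
The state is a dict: "clock": time; "joint_pos": joint angles; "joint_vel": joint speeds; "tau": joint torques, N m; "eef_pos": TCP position; "tool_rot": TCP orientation; "ft_force": force on the tool from outside, world axes, zero at the start; "ft_torque": the same for the moment, N m; "grip_width": finger opening in m.
Only numpy, scipy, OpenCV 4.12 (cv2) and the standard library are available. Lean on these libraries where they do the work, as an engineer would, in place of code of your own. Each camera call takes 0.05 s, during which the arm holds its last target. There are 200 camera calls.

## Working session

There is one attempt and no reset: what is moved stays moved. The work goes in short steps, Python scripts to look and compute and a shell command to move; the robot and the scene stay as the last step left them, time stands still between calls to the robot, and variables do not carry over. Pictures are saved under pics/ and viewed, about 8 in all and at most 12, crops included, and the job is handed in when it is done.

```bash
mkdir -p pics; ls; python3 - <<'E'
from workcell import bot
import cv2
for n in("side","top"):
    cv2.imwrite(f"pics/{n}0.png",bot.camera(n)); m=bot.camera_model(n); print(n,m["K"],m["T"])
o=bot.get_obs(); print(o, bot.tip_extent)
E
```

```text
pics
side [[614.46991034   0.         331.25966762]
 [  0.         614.46991034 233.80540089]
 [  0.           0.           1.        ]] [[ 0.97804137 -0.08626343  0.18972007  0.27299812]
 [-0.20792167 -0.46620575  0.85989579 -1.05922078]
 [ 0.01427102 -0.88046057 -0.47390455  0.6870362 ]
 [ 0.          0.          0.          1.        ]]
top [[559.83487752   0.         307.69789014]
 [  0.         559.83487752 242.99523127]
 [  0.           0.           1.        ]] [[ 3.76888401e-03 -9.88200227e-01  1.53121219e-01  3.30829111e-01]
 [-9.99795296e-01 -6.79816420e-04  2.02213501e-02 -2.16050629e-02]
 [-1.98786484e-02 -1.53166086e-01 -9.88000501e-01  1.21779647e+00]
 [ 0.00000000e+00  0.00000000e+00  0.00000000e+00  1.00000000e+00]]
{'clock': 0.1, 'joint_pos': array([ 1.34299406e+00,  2.41345622e-01,  3.85827500e-03,  1.33518335e+00,
       -2.10356423e-05,  1.57079386e+00]), 'joint_vel': array([-0.00066935, -0.00199692,  0.0019038 ,  0.00017897,  0.00173321,
        0.0013363 ]), 'tau': array([-1.19106735e-03, -3.73136222e+01,  2.53010738e+01,  1.08724041e-02,
       -7.54458188e-05,  9.17013836e-06]), 'eef_pos': array([0.11280167, 0.48655079, 0.23849771]), 'tool_rot': array([ 1.13653728e-01,  9.93519980e-01, -9.32306563e-04, -9.60671424e-05]), 'ft_force': array([0.15220341, 0.14823163, 0.58191139]), 'ft_torque': array([0.00954341, 0.06163894, 0.03830759]), 'grip_width': 0.08534585828062512} 0.008
```

View pics/side0.png

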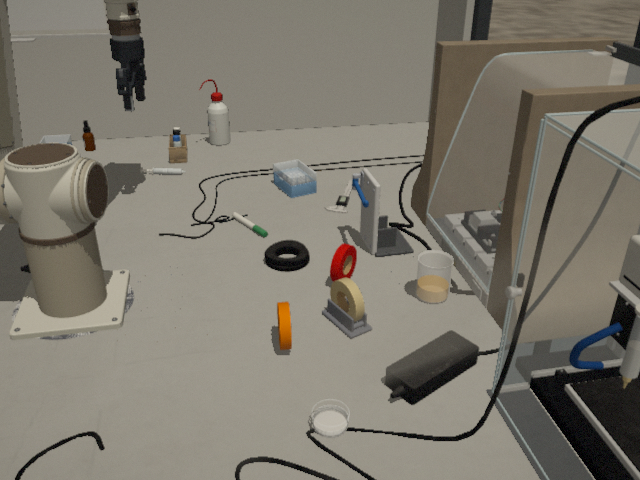

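View pics/top0.png

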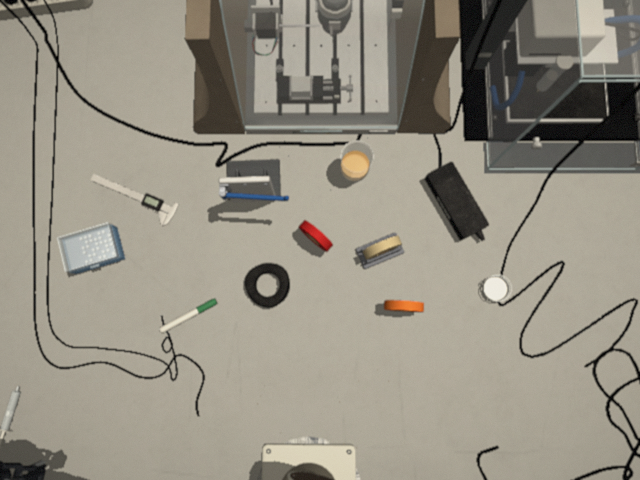

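Side view: the tan roll stands in the grey cradle at (347,300), with top-view pixel (382,246). The look-alikes are red at (343,263) side / (316,235) top and orange at (285,326) side / (404,306) top. The black ring is at (287,256) side / (267,285) top. The blue bar runs in front of the white plate, from its hinge at top (223,192) to (288,198). I choose the tan roll in the cradle and check it with a close crop.

```bash
python3 - <<'E'
import cv2,numpy as np
t=cv2.imread("pics/top0.png")[150:300,200:440]; s=cv2.imread("pics/side0.png")[150:350,250:450]
t=cv2.resize(t,(480,300),interpolation=cv2.INTER_CUBIC); t=cv2.resize(cv2.imread("pics/top0.png")[150:275,200:420],None,fx=3.6,fy=3.6,interpolation=cv2.INTER_CUBIC)
cv2.imwrite("pics/tc.png",t); cv2.imwrite("pics/sc.png",cv2.resize(s,None,fx=3,fy=3,interpolation=cv2.INTER_CUBIC))
E
```

```text
(no output)
```

View pics/tc.png

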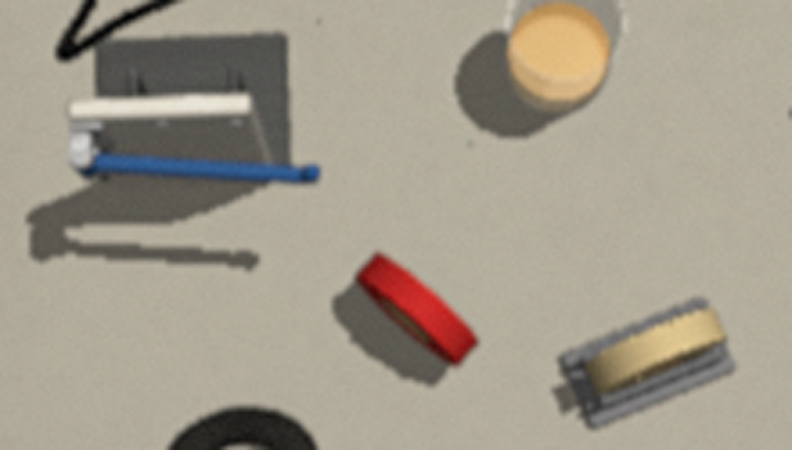

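View pics/sc.png

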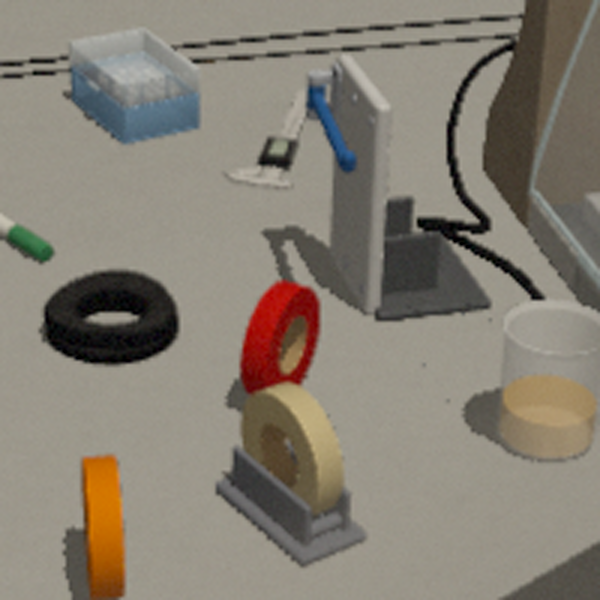

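Crops: the tan roll with the pale hole core is in the grey cradle (tc 660,350 / sc 290,450), confirming the choice. The hook is slightly off the plate, with its free end at tc (312,173) and its knuckle at tc (82,150).

```bash
cat > h.py <<'E'
import cv2,numpy as np
from workcell import bot
def model(n):
    m=bot.camera_model(n); return np.array(m["K"]),np.array(m["T"])
def ray(n,uv,z):
    K,T=model(n); d=T[:3,:3]@np.linalg.inv(K)@np.array([*uv,1.]); return T[:3,3]+d*(z-T[2,3])/d[2]
def proj(n,P):
    K,T=model(n); p=(np.atleast_2d(P)-T[:3,3])@T[:3,:3]; q=p@K.T; return q[:,:2]/q[:,2:]
E
python3 - <<'E'
from h import *
from scipy.optimize import minimize
T=cv2.imread("pics/top0.png"); S=cv2.imread("pics/side0.png")
hT=cv2.cvtColor(T,cv2.COLOR_BGR2HSV).astype(int); hS=cv2.cvtColor(S,cv2.COLOR_BGR2HSV).astype(int)
def box(m,x0,x1,y0,y1):
    o=np.zeros_like(m); o[y0:y1,x0:x1]=m[y0:y1,x0:x1]; return o
tan=box((hT[...,1]>65)&(hT[...,0]<32)&(hT[...,2]>90),350,410,225,275)
tanS=box((hS[...,1]>60)&(hS[...,0]<32)&(hS[...,2]>90)&(hS[...,0]>12),325,370,275,335)
blue=box((hT[...,0]>100)&(hT[...,0]<125)&(hT[...,1]>120),200,300,180,215)
print(tan.sum(),tanS.sum(),blue.sum())
def pts(x,y,a,zc=.049):
    t=np.linspace(0,2*np.pi,120); ax=np.array([-np.sin(a),np.cos(a),0]); u=np.array([np.cos(a),np.sin(a),0])
    P=np.array([[x,y,zc]+.041*(np.cos(q)*u+[0,0,np.sin(q)])+s*.0095*ax for q in t for s in(-1,1)])
    return P[P[:,2]>.036]
def fill(n,P):
    m=np.zeros((480*4,640*4),np.uint8); cv2.fillConvexPoly(m,cv2.convexHull(np.round(proj(n,P)*4+1.5).astype(np.int32)),1)
    return cv2.resize(m.astype(np.float32),(640,480),interpolation=cv2.INTER_AREA)
def cost(p):
    m=fill("top",pts(*p)); c=np.abs(m-tan).sum()
    return c
best=min((minimize(cost,[*ray("top",(382,246),.07)[:2],a],method="Nelder-Mead",options=dict(initial_simplex=np.array([*ray("top",(382,246),.07)[:2],a])+np.array([[0,0,0],[.01,0,0],[0,.01,0],[0,0,.15]]))) for a in np.radians([-90,-70,-45,90,60])),key=lambda r:r.fun)
print("roll",best.x,np.degrees(best.x[2]),best.fun)
e=np.array(np.nonzero(tan)).T[:,::-1].astype(float); W=np.array([ray("top",p,.08)[:2] for p in e]); w,v=np.linalg.eigh(np.cov(W.T)); print("pca dir",np.degrees(np.arctan2(v[1,1],v[0,1])),W.mean(0))
B=np.array([ray("top",p,.14)[:2] for p in np.array(np.nonzero(blue)).T[:,::-1].astype(float)])
c=B.mean(0); w,v=np.linalg.eigh(np.cov(B.T)); d=v[:,1]*(-1 if v[1,1]>0 else 1); s=(B-c)@d
print("bar c",c,"dir",d,np.degrees(np.arctan2(d[1],d[0])),"ends",c+d*s.min(),c+d*s.max(),s.max()-s.min())
for p in[(219.4,179.7),(269.4,178.6)]: print("plate",ray("top",p,.17))
ph=lambda P:np.round(proj("side",P)[0])
ys,xs=np.nonzero(tanS); print("side tan bbox",xs.min(),xs.max(),ys.min(),ys.max())
q=proj("side",pts(*best.x)); print("pred side",q.min(0),q.max(0))
print("ring",ray("top",(267,285),.013))
for n,p in(("red",(316,235)),("orange",(404,306)),("cup",(356,162))): print(n,ray("top",p,.04))
E
```

```text
389 799 247
roll [ 0.50367409 -0.1539818   1.98985505] 114.01029631633223 58.8125
pca dir 113.72532624849948 [ 0.50072488 -0.15126443]
bar c [0.59109581 0.1049352 ] dir [-0.05797301 -0.99831815] -93.32347214416967 ends [0.594657   0.16626021] [0.58742321 0.04169157] 0.12477849804272652
plate [0.61699946 0.1711444  0.17      ]
plate [0.61902753 0.07429992 0.17      ]
side tan bbox 330 363 278 320
pred side [329.38672325 276.31483382] [364.83080325 316.72507559]
ring [0.42583442 0.09048118 0.013     ]
red [ 0.53063846 -0.01514996  0.04      ]
orange [ 0.38052098 -0.19890518  0.04      ]
cup [ 0.6916537  -0.10187542  0.04      ]
```

```bash
python3 -m jog '[[[0.25,-0.217,0,0,0,-40,255],[0.25,-0.217,0,0,0,-40,255],[0.25,-0.217,0,0,0,-40,255],[0.25,-0.217,0,0,0,-40,255],[0.25,-0.217,0,0,0,-40,255],[0.25,-0.217,0,0,0,-40,255],[0.25,-0.217,0,0,0,-40,255],[0.25,-0.217,0,0,0,-40,255],[0.25,-0.217,0,0,0,-40,255],[0.25,-0.217,0,0,0,-40,255]]]'
python3 -m jog '[[[0.25,-0.216,0,0,0,-37,255],[0.25,-0.216,0,0,0,-37,255],[0.25,-0.216,0,0,0,-37,255],[0.25,-0.216,0,0,0,-37,255],[0.25,-0.216,0,0,0,-37,255],[0.25,-0.216,0,0,0,-37,255],[0.25,-0.216,0,0,0,-37,255],[0.25,-0.216,0,0,0,-37,255],[0.25,-0.216,0,0,0,-37,255],[0.25,-0.216,0,0,0,-37,255]]]'
python3 - <<'E'
from h import *
from scipy.spatial.transform import Rotation as R
o=bot.get_obs(); print(np.round(o["joint_pos"],3),R.from_quat(o["tool_rot"]).as_matrix().round(3))
a=bot.camera("side")[130:280,290:450]; b=bot.camera("top")[140:260,190:310]
cv2.imwrite("pics/m1.png",np.hstack([cv2.resize(a,(427,400)),cv2.resize(b,(370,400))]))
E
```

```text
clock: 0.93
eef_pos: [0.364, 0.2684, 0.2388]
tool_rot: [0.449, 0.894, -0.0, -0.0]
ft_force: [0.9, 0.9, 0.0]
grip_width: -0.0
clock: 1.77
eef_pos: [0.6133, 0.0543, 0.2374]
tool_rot: [0.708, 0.706, -0.001, -0.001]
ft_force: [-0.3, 0.2, -0.4]
grip_width: -0.0
[8.800e-02 4.800e-01 3.470e-01 1.441e+00 1.000e-03 1.661e+00] [[ 0.002  1.    -0.003]
 [ 1.    -0.002  0.   ]
 [ 0.    -0.003 -1.   ]]
```

View pics/m1.png

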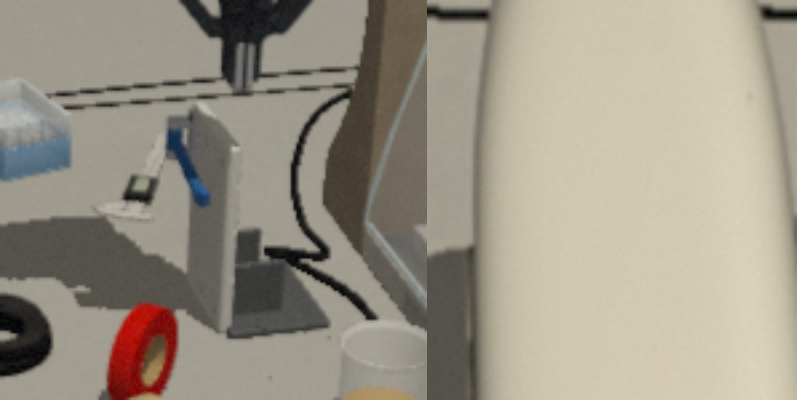

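Side crop: the fingertips are at image (382,164), above and behind the bar end at (366,205). The top view is blocked by the arm. I check my calibration model against these pixels.

```bash
python3 - <<'E'
from h import *
for n,p in dict(tip=(.613,.054,.2305),barend=(.5875,.044,.145),pin=(.595,.167,.14),plateTR=(.617,.0743,.17),plateTL=(.617,.171,.17)).items(): print(n,proj("side",p)[0].round(1))
E
```

```text
tip [378.2 161.2]
barend [365.5 202.6]
pin [354.6 181.2]
plateTR [375.9 184.6]
plateTL [364.2 167.3]
```

```bash
python3 -m jog '[[[0.003,-0.002,-0.03,0,0,0,255],[0.003,-0.002,-0.06,0,0,0,255],[0.003,-0.002,-0.08,0,0,0,255],[0.003,-0.002,-0.09,0,0,0,255],[0.003,-0.002,-0.1,0,0,0,255],[0.003,-0.002,-0.104,0,0,0,255],[0.003,-0.002,-0.104,0,0,0,255]]]'
python3 - <<'E'
import numpy as np
P=np.array([.595,.167]);r=.113
for th in np.radians([5,15,25,35,45,55,65,75,85,90]):
    d=np.array([-np.sin(th-.0),-np.cos(th)]); n=np.array([np.cos(th),-np.sin(th)])
    s=14.5*abs(np.cos(th))+11*abs(np.sin(th))
    print(np.degrees(th).round(), (P+r*d+(5+s)/1000*n).round(3))
E
```

```text
clock: 2.45
eef_pos: [0.6156, 0.0529, 0.1354]
tool_rot: [0.707, 0.707, -0.0, -0.0]
ft_force: [0.3, 0.3, 0.4]
grip_width: 0.0003
5.0 [0.605 0.053]
15.0 [0.587 0.052]
25.0 [0.568 0.055]
35.0 [0.549 0.061]
45.0 [0.531 0.071]
55.0 [0.515 0.084]
65.0 [0.502 0.1  ]
75.0 [0.491 0.119]
85.0 [0.484 0.14 ]
90.0 [0.482 0.151]
```

```bash
python3 -m jog '[[[-0.011,0,0,0,0,0,255],[-0.029,-0.001,0,0,0,0,255],[-0.048,0.002,0,0,0,0,255],[-0.067,0.008,0,0,0,0,255],[-0.085,0.018,0,0,0,0,255],[-0.101,0.031,0,0,0,0,255],[-0.114,0.047,0,0,0,0,255],[-0.125,0.066,0,0,0,0,255],[-0.131,0.082,0,0,0,0,255],[-0.131,0.082,0,0,0,0,255]]]'
python3 -m jog '[[[0,0.006,0,0,0,0,255],[0,0.010,0,0,0,0,255],[0,0.013,0,0,0,0,255],[0,0.015,0,0,0,0,255],[0,0.015,0,0,0,0,255]]]'
python3 - <<'E'
from h import *
cv2.imwrite("pics/m2.png",cv2.resize(bot.camera("side")[130:280,290:450],(640,600)))
E
```

```text
clock: 3.28
eef_pos: [0.485, 0.1367, 0.1374]
tool_rot: [0.706, 0.708, 0.002, 0.0]
ft_force: [0.3, 0.4, 0.3]
grip_width: -0.0002
clock: 3.7
eef_pos: [0.4856, 0.1484, 0.1355]
tool_rot: [0.708, 0.707, -0.0, 0.001]
ft_force: [1.1, -3.0, 1.2]
grip_width: 0.0002
```

View pics/m2.png

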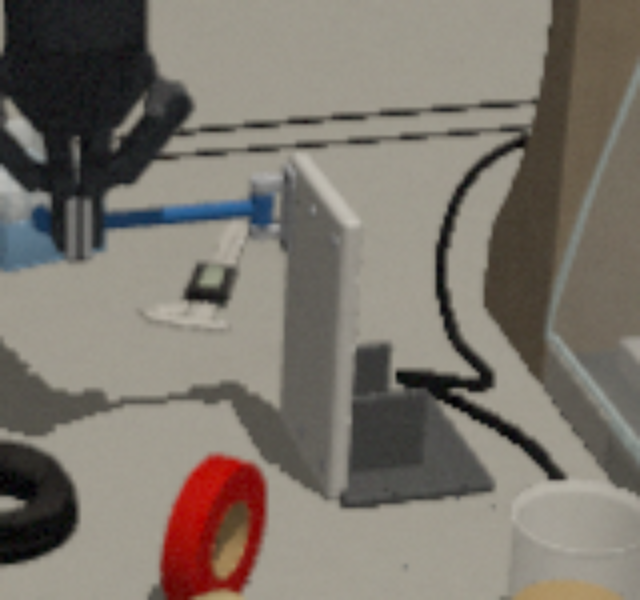

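Side crop: the blue bar now stands straight out from the plate, from the hinge at crop (262,212) to the free end at (40,215), with the finger against its near side. A 3 N reaction suggests it is at the stop. I press slightly more, back off, and go over the roll.

```bash
python3 -m jog '[[[0,0.003,0,0,0,0,255],[0,0.004,0,0,0,0,255],[0,0.004,0,0,0,0,255]]]'
python3 -m jog '[[[0,-0.01,0,0,0,0,255],[0,-0.03,0,0,0,0,255],[0,-0.04,0.03,0,0,0,255],[0,-0.05,0.06,0,0,0,200],[0,-0.08,0.085,0,0,7,120],[0.005,-0.12,0.085,0,0,12,60],[0.01,-0.16,0.085,0,0,18,0],[0.018,-0.2,0.085,0,0,24,0],[0.018,-0.24,0.085,0,0,24,0],[0.018,-0.28,0.085,0,0,24,0]]]'
python3 - <<'E'
from h import *
o=bot.get_obs(); print(o["eef_pos"],o["joint_pos"].round(2))
T=bot.camera("top"); cv2.imwrite("pics/t3full.png",T); hT=cv2.cvtColor(T,cv2.COLOR_BGR2HSV).astype(int)
m=(hT[...,0]>100)&(hT[...,0]<125)&(hT[...,1]>120); m[:,:205]=0; m[:,262:]=0; m[:170]=0; m[290:]=0
B=np.array([ray("top",p,.14)[:2] for p in np.array(np.nonzero(m)).T[:,::-1].astype(float)])
c=B.mean(0); w,v=np.linalg.eigh(np.cov(B.T)); d=v[:,1]; d=d if d[0]<0 else -d; s=(B-c)@d
print(m.sum(),"ang",np.degrees(np.arctan2(d[1],d[0])),"ends",c+d*s.min(),c+d*s.max(),s.max()-s.min())
cv2.imwrite("pics/m3.png",np.hstack([cv2.resize(T[160:310,190:440],(660,396))]))
E
```

```text
clock: 4.0
eef_pos: [0.4855, 0.1489, 0.1355]
tool_rot: [0.709, 0.706, -0.003, 0.004]
ft_force: [2.0, -13.7, 3.5]
grip_width: 0.0
clock: 4.83
eef_pos: [0.503, -0.1287, 0.2202]
tool_rot: [0.545, 0.839, 0.001, -0.0]
ft_force: [0.8, 0.3, -0.9]
grip_width: 0.0833
[ 0.50300043 -0.12865112  0.22015683] [-0.25  0.29  0.02  1.3   0.    0.9 ]
230 ang -178.18382351805633 ends [0.59176421 0.16769283] [0.46818603 0.16377431] 0.12364028708354899
```

View pics/m3.png

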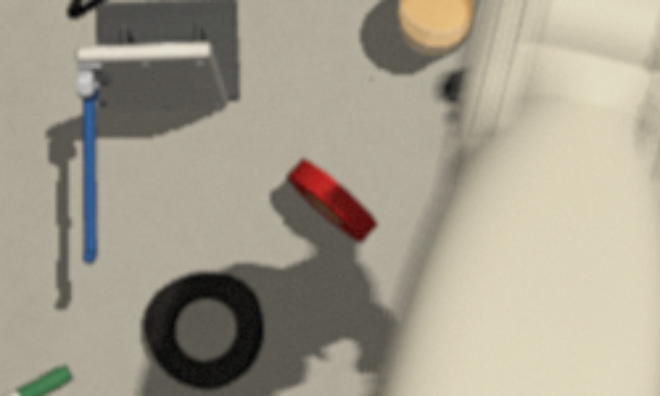

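Top crop: the bar points straight toward the robot, from the hinge at crop (90,85) to the free end at (90,260), about 1.58 rad from folded, and the stop resisted 13.7 N. The ring is in place. Now the roll.

```bash
python3 -m jog '[[[0.001,-0.025,0,0,0,0,0],[0.001,-0.025,-0.03,0,0,0,0],[0.001,-0.025,-0.06,0,0,0,0],[0.001,-0.025,-0.08,0,0,0,0],[0.001,-0.025,-0.08,0,0,0,0],[0.001,-0.025,-0.08,0,0,0,0]]]'
python3 - <<'E'
from h import *
o=bot.get_obs(); print(o["eef_pos"],o["tool_rot"])
cv2.imwrite("pics/m4.png",cv2.resize(bot.camera("side")[200:350,270:430],(640,600)))
E
```

```text
clock: 5.38
eef_pos: [0.5029, -0.1514, 0.1393]
tool_rot: [0.545, 0.838, -0.0, -0.002]
ft_force: [-0.2, 0.5, 0.2]
grip_width: 0.0851
[ 0.50292784 -0.15140345  0.13928085] [ 5.45090880e-01  8.38375137e-01 -3.14778216e-05 -1.74946359e-03]
```

View pics/m4.png

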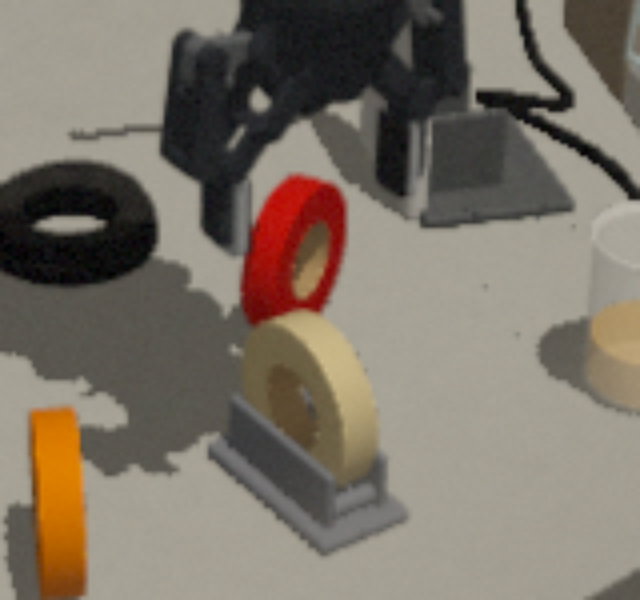

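Side crop: the open fingers (crop 235,245 and 415,210) straddle above the tan roll (crop 315,390), clear of the red one. Descending and gripping.

```bash
python3 -m jog '[[[0.001,-0.002,-0.025,0,0,0,0],[0.001,-0.002,-0.045,0,0,0,0],[0.001,-0.002,-0.058,0,0,0,0],[0.001,-0.002,-0.061,0,0,0,0],[0.001,-0.002,-0.061,0,0,0,120],[0.001,-0.002,-0.061,0,0,0,255],[0.001,-0.002,-0.061,0,0,0,255],[0.001,-0.002,-0.061,0,0,0,255],[0.001,-0.002,-0.061,0,0,0,255],[0.001,-0.002,-0.061,0,0,0,255]]]'
python3 -m jog '[[[0,0,0,0,0,0,255],[0,0,0.004,0,0,0,255],[0,0,0.012,0,0,0,255],[0,0,0.03,0,0,0,255],[0,0,0.05,0,0,0,255],[0,0,0.07,0,0,0,255],[0,0,0.085,0,0,0,255],[0,0,0.095,0,0,0,255],[0,0,0.1,0,0,0,255],[0,0,0.1,0,0,0,255]]]'
python3 - <<'E'
from h import *
o=bot.get_obs(); print(o["eef_pos"],o["tool_rot"])
I=bot.camera("side"); cv2.imwrite("pics/s5.png",I); cv2.imwrite("pics/m5.png",cv2.resize(I[190:340,270:430],(640,600)))
E
```

```text
clock: 6.27
eef_pos: [0.5053, -0.1543, 0.0803]
tool_rot: [0.545, 0.838, -0.0, 0.001]
ft_force: [-1.6, 0.2, 2.6]
grip_width: 0.0176
clock: 7.1
eef_pos: [0.5056, -0.1541, 0.1805]
tool_rot: [0.545, 0.838, 0.0, 0.001]
ft_force: [0.6, 0.2, 0.5]
grip_width: 0.0177
[ 0.50555751 -0.15405244  0.18046925] [5.44996061e-01 8.38437910e-01 3.47304639e-04 1.02198996e-03]
```

View pics/m5.png

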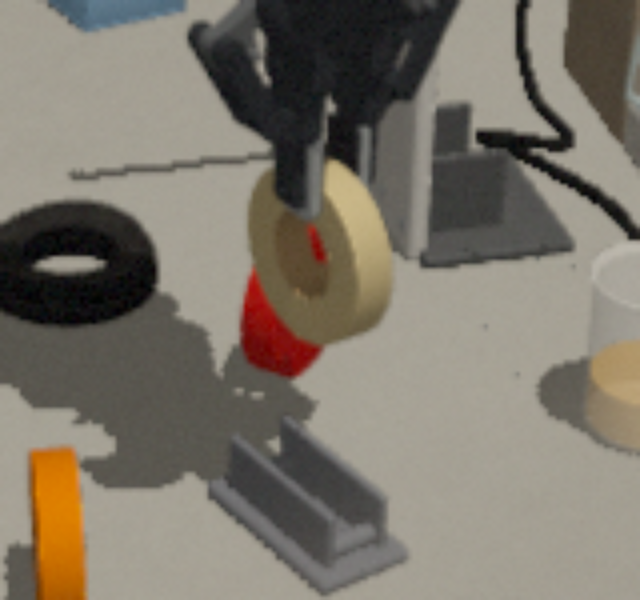

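Side crop: the tan roll is gripped on its top rim and lifted clear, with its hole open (crop 305,255) and the cradle left in place. Moving to the front of the hook's free end.

```bash
python3 -m jog '[[[-0.01,0.015,0,0,0,-2,255],[-0.03,0.045,0,0,0,-5,255],[-0.045,0.08,0,0,0,-9,255],[-0.06,0.12,0,0,0,-13,255],[-0.075,0.16,0,0,0,-17,255],[-0.085,0.2,0,0,0,-22,255],[-0.085,0.24,0,0,0,-22,255],[-0.085,0.275,0,0,0,-22,255],[-0.085,0.3,0,0,0,-22,255],[-0.085,0.31,0,0,0,-22,255]]]'
python3 -m jog '[[[0,0.004,0,0,0,0,255],[0,0.007,-0.002,0,0,0,255],[0,0.007,-0.004,0,0,0,255],[0,0.007,-0.004,0,0,0,255]]]'
python3 - <<'E'
from h import *
o=bot.get_obs(); print(o["eef_pos"],o["tool_rot"])
I=bot.camera("side"); cv2.imwrite("pics/s6.png",I); cv2.imwrite("pics/m6.png",cv2.resize(I[120:270,270:430],(640,600)))
c=o["eef_pos"]-[0,0,.0313]; print("pred roll c",proj("side",c), "hole bottom/top",proj("side",c-[.0095,0,.02]),proj("side",c+[-.0095,0,.02]),"rim bottom",proj("side",c-[.0095,0,.041]),"bar tip",proj("side",[.463,.1637,.14]))
E
```

```text
clock: 7.98
eef_pos: [0.419, 0.159, 0.1782]
tool_rot: [0.693, 0.72, -0.0, -0.001]
ft_force: [-0.9, 0.2, -0.4]
grip_width: 0.0175
clock: 8.32
eef_pos: [0.4195, 0.1617, 0.1744]
tool_rot: [0.696, 0.718, -0.001, -0.0]
ft_force: [0.3, -0.6, -0.7]
grip_width: 0.0177
[0.41948086 0.16174632 0.17444   ] [ 6.95594123e-01  7.18434279e-01 -9.78087878e-04 -2.15617472e-04]
pred roll c [[276.79903297 186.42258507]] hole bottom/top [[272.72894706 195.12436768]] [[272.15594315 178.22781217]] rim bottom [[273.02334701 203.80553916]] bar tip [[296.47350509 185.95754917]]
```

View pics/m6.png

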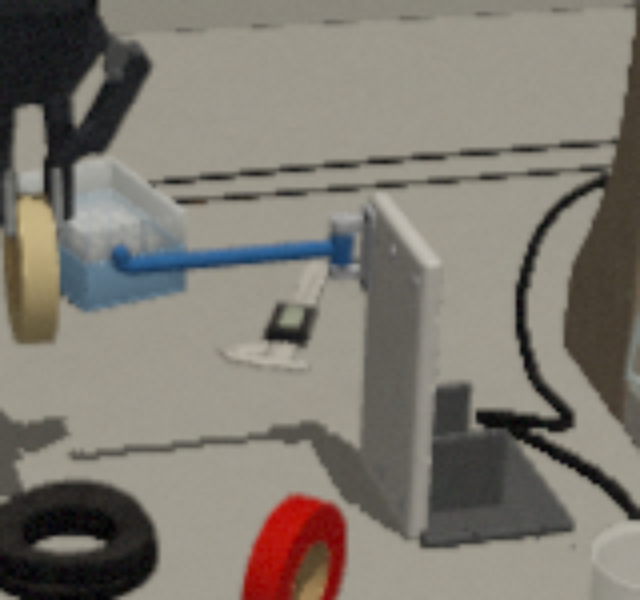

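Side crop: the roll hangs at crop (33,270), edge-on and square to the bar, whose free end is at (122,258). The heights match within about 2 mm, so I raise 3 mm for margin and slide on in two stages.

```bash
python3 -m jog '[[[0,0.002,0.003,0,0,0,255],[0.01,0.002,0.003,0,0,0,255],[0.02,0.002,0.003,0,0,0,255],[0.03,0.002,0.003,0,0,0,255],[0.04,0.003,0.003,0,0,0,255],[0.05,0.003,0.003,0,0,0,255],[0.058,0.003,0.003,0,0,0,255],[0.062,0.003,0.003,0,0,0,255],[0.062,0.003,0.003,0,0,0,255]]]'
python3 - <<'E'
from h import *
o=bot.get_obs(); print(o["eef_pos"],o["ft_torque"])
I=bot.camera("side"); cv2.imwrite("pics/m7.png",cv2.resize(I[130:250,270:398],(640,600)))
E
```

```text
clock: 9.12
eef_pos: [0.4829, 0.1661, 0.178]
tool_rot: [0.695, 0.719, -0.0, -0.0]
ft_force: [0.9, 0.4, -0.6]
grip_width: 0.0174
[0.48294351 0.1660723  0.17796353] [ 0.06719784 -0.01479934 -0.03326512]
```

View pics/m7.png

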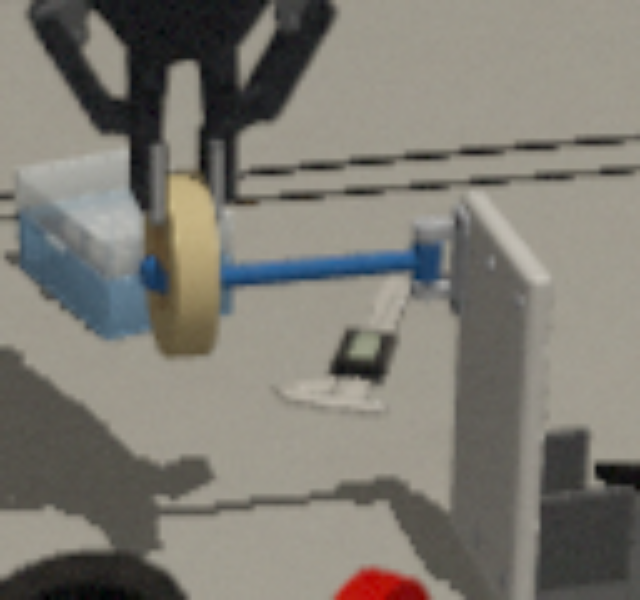

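Side crop: the bar passes through the hole, with the blue tip at crop (152,272) showing on the near side of the roll, and no contact force. Sliding to mid-bar and lowering.

```bash
python3 -m jog '[[[0.01,0,0,0,0,0,255],[0.02,0.001,0,0,0,0,255],[0.028,0.001,0,0,0,0,255],[0.032,0.001,0,0,0,0,255],[0.032,0.001,-0.007,0,0,0,255],[0.032,0.001,-0.013,0,0,0,255],[0.032,0.001,-0.016,0,0,0,255],[0.032,0.001,-0.018,0,0,0,255],[0.032,0.001,-0.018,0,0,0,255]]]'
python3 -m jog '[[[0,0,-0.001,0,0,0,255],[0,0,-0.002,0,0,0,255],[0,0,-0.002,0,0,0,255]]]'
```

```text
clock: 9.92
eef_pos: [0.513, 0.1669, 0.1594]
tool_rot: [0.695, 0.719, -0.001, -0.0]
ft_force: [0.4, 0.4, -0.6]
grip_width: 0.0174
clock: 10.17
eef_pos: [0.5139, 0.1671, 0.1583]
tool_rot: [0.695, 0.719, 0.0, 0.0]
ft_force: [-0.3, 0.3, 0.3]
grip_width: 0.0177
```

```bash
python3 -m jog '[[[0,0,-0.001,0,0,0,255],[0,0,-0.002,0,0,0,255],[0,0,-0.002,0,0,0,255]]]'
python3 -m jog '[[[0,0,0,0,0,0,190],[0,0,0,0,0,0,170],[0,0,0,0,0,0,150],[0,0,0,0,0,0,130],[0,0,0,0,0,0,130],[0,0,0,0,0,0,130]]]'
python3 - <<'E'
from h import *
I=bot.camera("side"); cv2.imwrite("pics/m8.png",cv2.resize(I[130:250,270:398],(640,600)))
E
```

```text
clock: 10.42
eef_pos: [0.5141, 0.1672, 0.1568]
tool_rot: [0.695, 0.719, 0.0, 0.0]
ft_force: [-0.8, -0.9, 1.3]
grip_width: 0.0175
clock: 10.92
eef_pos: [0.5139, 0.1671, 0.1562]
tool_rot: [0.695, 0.719, -0.0, -0.0]
ft_force: [-0.3, 0.7, -0.2]
grip_width: 0.0417
```

View pics/m8.png

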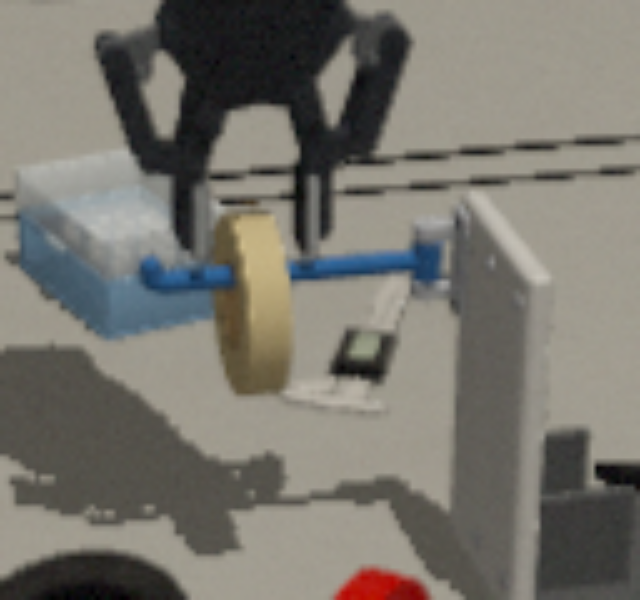

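Side crop: the roll hangs on the bar at crop (252,300), and the opened fingers are free on both sides. That was the 12th and last view, so I back off straight up and check the rest numerically.

```bash
python3 -m jog '[[[0,0,0.01,0,0,0,130],[0,0,0.03,0,0,0,130],[0,0,0.06,0,0,0,130],[0,0,0.09,0,0,0,130],[-0.02,-0.04,0.1,0,0,0,130],[-0.04,-0.08,0.1,0,0,0,130],[-0.06,-0.12,0.1,0,0,0,130],[-0.08,-0.16,0.1,0,0,0,130],[-0.1,-0.2,0.1,0,0,0,130],[-0.12,-0.24,0.1,0,0,0,130]]]'
python3 -m jog '[[[0,-0.04,0,0,0,0,130],[0,-0.08,0,0,0,0,130],[0,-0.08,0,0,0,0,130],[0,-0.08,0,0,0,0,130],[0,-0.08,0,0,0,0,130],[0,-0.08,0,0,0,0,130],[0,-0.08,0,0,0,0,130],[0,-0.08,0,0,0,0,130],[0,-0.08,0,0,0,0,130],[0,-0.08,0,0,0,0,130]]]'
cat > chk.py <<'E'
from h import *
def fit(m,z):
    B=np.array([ray("top",p,z)[:2] for p in np.array(np.nonzero(m)).T[:,::-1].astype(float)]); c=B.mean(0); w,v=np.linalg.eigh(np.cov(B.T)); d=v[:,1]; return c,np.degrees(np.arctan2(d[1],d[0]))%180,len(B)
for k in range(2):
    T=bot.camera("top"); h=cv2.cvtColor(T,cv2.COLOR_BGR2HSV).astype(int)
    g=np.zeros(h.shape[:2],bool); g[150:300,190:300]=1
    blue=g&(h[...,0]>100)&(h[...,0]<125)&(h[...,1]>120); tan=g&(h[...,0]<32)&(h[...,0]>12)&(h[...,1]>65)&(h[...,2]>90)
    tan=cv2.morphologyEx(tan.astype(np.uint8),cv2.MORPH_OPEN,np.ones((3,3),np.uint8))>0
    print("bar",fit(blue,.14),"roll",fit(tan,.16))
    S=bot.camera("side"); h=cv2.cvtColor(S,cv2.COLOR_BGR2HSV).astype(int)
    m=np.zeros(h.shape[:2],bool); m[150:225,285:350]=(((h[...,1]>60)&(h[...,0]<32)&(h[...,0]>12)&(h[...,2]>90)))[150:225,285:350]
    n,l,st,ce=cv2.connectedComponentsWithStats(m.astype(np.uint8)); i=1+st[1:,4].argmax(); print("side tan",st[i],ce[i])
    c=np.array([.514,.1652,.125]); q=np.vstack([proj("side",c+[s*.0095,.041*np.cos(a),.041*np.sin(a)]) for s in(-1,1) for a in np.linspace(0,6.28,60)]); print("pred",q.min(0),np.ptp(q,axis=0))
    hb=cv2.cvtColor(T,cv2.COLOR_BGR2HSV)[...,2]<60; gg=np.zeros_like(hb); gg[255:315,235:300]=1
    for nm in(T,cv2.imread("pics/top0.png")):
        d=(cv2.cvtColor(nm,cv2.COLOR_BGR2HSV)[...,2]<50)&gg; y,x=np.nonzero(d); print("ring px",x.mean(),y.mean(),len(x))
o=bot.get_obs(); print(o["clock"],o["eef_pos"],o["joint_vel"].round(3))
E
python3 chk.py
```

```text
clock: 11.8
eef_pos: [0.4015, -0.0569, 0.2573]
tool_rot: [0.695, 0.719, 0.0, 0.001]
ft_force: [-0.0, -0.7, 0.0]
grip_width: 0.0419
clock: 12.63
eef_pos: [0.4027, -0.1348, 0.2563]
tool_rot: [0.694, 0.72, -0.0, -0.0]
ft_force: [0.4, -0.6, -0.2]
grip_width: 0.0418
bar (array([0.53264462, 0.16589591]), np.float64(1.5092869981854733), 188) roll (array([0.51319215, 0.16040435]), np.float64(89.73625468861574), 430)
side tan [313 173  16  36 428] [320.8411215  191.61915888]
pred [311.61334584 171.44528141] [15.46242114 37.54688616]
ring px 266.7874251497006 284.6137724550898 1002
ring px 266.788899900892 284.61843409316157 1009
bar (array([0.53170465, 0.16585116]), np.float64(1.5749813584991728), 190) roll (array([0.51314683, 0.16027299]), np.float64(89.74052556612673), 430)
side tan [313 172  16  37 422] [320.88625592 191.5450237 ]
pred [311.61334584 171.44528141] [15.46242114 37.54688616]
ring px 266.8295114656032 284.6231306081755 1003
ring px 266.788899900892 284.61843409316157 1009
12.8333 [ 0.40259266 -0.13541719  0.25628526] [-0.006  0.001  0.001 -0.001  0.002 -0.   ]
```

```bash
python3 -m jog '[[[0,0,0,0,0,0,130],[0,0,0,0,0,0,130],[0,0,0,0,0,0,130],[0,0,0,0,0,0,130],[0,0,0,0,0,0,130],[0,0,0,0,0,0,130],[0,0,0,0,0,0,130],[0,0,0,0,0,0,130],[0,0,0,0,0,0,130],[0,0,0,0,0,0,130]]]'; python3 chk.py | head -2; python3 -c "from workcell import bot; print(bot.job_done())"
```

```text
clock: 13.67
eef_pos: [0.4026, -0.1356, 0.2563]
tool_rot: [0.695, 0.719, 0.0, -0.0]
ft_force: [1.0, -0.3, -0.8]
grip_width: 0.0416
bar (array([0.53182807, 0.16588056]), np.float64(1.4959586027674732), 191) roll (array([0.51316719, 0.16034726]), np.float64(89.65742628002705), 431)
side tan [313 172  16  37 425] [320.87294118 191.60235294]
the job is handed in; nothing more can be done
None
```

The tan roll hangs on the swung-out hook, and I handed the job in at about 13.8 s of the 58 s allowed; `job_done` gave no verdict.

I pushed the hook out with the closed fingers until its stop pushed back with 13.7 N. I then lifted the tan roll out of its cradle by the top rim, slid it over the bar's free end, lowered it and let go.

What the last checks showed:
- **Hook:** the bar stands straight out, about 1.57 rad from folded by the top camera, good to a few hundredths of a radian.
- **Roll:** its centre is about 12 mm toward the free end from the `hook_bar` point. Its axis lies within about 2° of the bar. In the side view its outline matches a hanging roll (centre 15 mm below the bar) to within about 2 pixels, and it did not move over the last second.
- **Sideways position:** the top view first read the roll 5 mm to one side of the bar. I had assumed too great a height for it; corrected for that, it is about 2 mm off.
- **Ring:** it did not move, shifting less than 0.1 pixel in the top view.
- **Gripper:** it is well clear and touching nothing.

I had used all 12 picture views before letting go and backing off, so these final checks are measurements from the camera images, not pictures I looked at.

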